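Jack up a sagging rack module and hold it level

ROBOT

A 6-joint arm with a two-finger parallel gripper is mounted at the origin on the work surface. World frame = base frame: x ahead of the robot, y to its left, z up, the work surface at z = 0. Lengths are in mm, angles in rad, forces in N, time in s.
With the tool pointing down it reaches from about 350 to 775 mm from the base axis. Payload 7.3 kg.
Tool frame: the origin (TCP) lies at the very end of the fingers, on their centre line; the grasp point (between the pads) lies 19 mm behind it (pinch_z is the distance from the TCP to the grasp point, in mm); z points along the fingers, y is the direction in which the jaws open and shut (so a half turn about z gives the same grasp; the last joint's range is limited). The gripper opens to 92 mm and grips with 3 to 60 N. Pads are 19 mm wide; open, the fingers measure 130 mm over their backs; the gripper's body (75 mm by 190 mm) begins 47 mm behind the grasp point.
Start: joints at [-1.413, 0.342, 1.524, -0, 1.275, -0.146], TCP at [157.075, -500.971, 226.741] pointing down, gripper open.
Joint ranges: [-2.53, 2.53], [-0.77, 2.02], [0.04, 2.7], [-1, 4.14], [0.28, 2.66], [-3.11, 3.11]. Speed limits (rad/s): [2.57, 2.57, 3.14, 3.14, 3.14, 3.14].

INTERFACE

Orientations are given as [roll, pitch, yaw] about the fixed x, y, z axes, in that order (R = Rz(yaw) Ry(pitch) Rx(roll)).
In Python, from plant import * gives the robot as it stands.
- The arm moves only by the tool step_arm, never from a script. Its argument "moves" is one flat list of numbers, 7 for each row, row after row: the shift along the tool's x, y, z scaled (see below), then the turn, a rotation vector about the tool's x, y, z scaled (see below), then the closure, from -1 (fully open) to 1 (shut). A call has 1 to 8 rows; each row shifts and turns the pose as measured when the row begins, along the tool's axes as they then stand; what a row does not reach is not made up. The controller multiplies each number of a shift by 2 cm and each number of a turn by 4 degrees. A row lasts 1/12 s, in which the tool goes at most 41.7 mm and 7.16 degrees, less where a joint would pass 70% of its speed; a pose out of reach is approached as far as the arm can. A call with a number of a shift or a turn outside -1 to 1 is refused whole. A call with a gripper value outside its range is refused whole. The fingers move at their own pace and stop on an object; the grip force is fixed at half the most. Time passes only in rows, so rows that do not move let the fingers close. It gives the time, the measured TCP pose, the force and the opening at its end, in the units of the state.
- get_obs(): the state, without advancing time (a new reading comes with each control period).
- capture(name): name is "side" or "top" or "wrist"; returns the picture (400x640x3 uint8, red, green, blue); there is no depth.
- get_calibration(name): a dict with "mtx" (3x3 intrinsics, pixels), "k1" (the pictures are not rectified: a ray, as slopes to the right and down, at radius r is drawn at 1 + k1 r^2 times it, then the intrinsics apply), "eye" and "orientation" of the camera in the world; the wrist camera has in their place "mount" (4x4, takes a point from camera to tool coordinates, whose origin is the TCP and whose axes are the flange's). Camera axes: x right, y down, z forward; pixel columns grow to the right and rows downward; lengths in mm; the calibration is good to about 2 mm. A picture is of the moment at which its call begins: read the wrist's pose just before it. get_calibration takes no time and is no camera call.
- close_job(): hands the job in, once; it reports no verdict.
The state is a dict: "time": time; "joint_positions": joint angles; "dq": joint speeds; "tau": joint torques, N m; "tool_pos": TCP position; "tcp_rot": TCP orientation; "contact_force": force on the tool from outside, world axes, zero at the start; "moment": the same for the moment, N m; "grip_width": finger opening in mm.
Only numpy, scipy, OpenCV 4.12 (cv2) and the standard library are available. Lean on these libraries where they do the work, as an engineer would, in place of code of your own. Each camera call takes 0.05 s, during which the arm holds its last target.

TASK

The rack module has sagged on its hinge. Set the little lever jack flat on the bench with its saddle centred under the module's lift point (the lug marked with a raised round target, not the plain lug), pump the handle once to seat it (right down, then let it come all the way back up), then press the handle right down again and finish while holding it down, so the module stays level on the jack for a colleague to fit the screws. Lift the module only with the jack, not by touching it, and leave the other things on the bench where they are.

Things in the scene. Friction and masses are not known exactly. Their poses are not given: they have to be found in the camera images.
- jack_grip (a point): On the axis of the jack's grey square tower (30 x 30 mm, top 115 mm up), 93 mm above the jack's underside. Axes are the jack's: x from tower to saddle, handle towards -x, z up. Nothing else is within 25 mm beside the upper tower. The handle pivots in the tower, 50 mm up
- saddle_top (a point): Centre of the top of the jack's saddle, a flat round steel disc of 44 mm diameter, 75 mm from the tower's axis along jack +x; 50 mm above the jack's underside with the handle up, 80 mm with it fully down. Axes as the jack
- press_plate (a point): Centre of the top of the black ribbed plate (50 mm long, 44 wide, 10 thick) at the handle's free end, 125 mm from the pivot. Handle up: about 109 mm above the jack's underside, 110 mm from the tower's axis, sloping up away from the tower by 0.45 rad; fully down: about 49 mm up, 125 mm from the axis, nearly level. z is normal to the plate, up
- jack_handle (a joint): Pump handle angle, rad: 0 fully up, 0.5 fully down at its stop. The saddle rises 60 mm per rad (30 mm in all) and sinks with the handle: a spring and the load bring it back up when let go, so it must be held. Pressing the plate takes about 2 to 5 N unloaded, up to about 9 N with the module on the saddle
- jack: The loose lever jack, about 0.85 kg, balanced near the tower; origin on the underside of the base plate below the tower, axes as for the grip point. Base plate 80 mm wide (y), 8 mm thick, from x = -150 to +100 mm
- rack: Fixed dark steel frame with the white module (220 x 270 mm, 88 mm high) hinged in it about an x axis at y = -300 mm, 100 mm up. Origin on the bench below the lift point. All keeps to y < -30 mm except two lugs: the lift lug at x = 0 and a plain one at x = -85 mm, ending at y = +5 mm. The rack's +y side is clear for the jack. Posts at x = -143 and +103 mm, y = -55 mm, 190 mm high
- lift_point (a point): Lowest point of the round steel foot under the lift lug (lug 40 mm wide, 75 mm long, its free end 30 mm beyond this point in rack +y; a raised round target on its top). 60 mm above the bench while the module sags, about 80 mm when it is level
- module (a joint): Angle of the module about its hinge, rad: 0 sagging on its rest, 0.07 level, growing as it is lifted
- wrench: A bystander: small steel wrench, 130 mm long, lying flat; not to be moved
- clamp: A bystander: black block-shaped ferrite clamp, 36 x 44 x 30 mm; not to be moved
- attenuator: A bystander: round aluminium attenuator standing upright, 36 mm diameter, 64 mm high; not to be moved

How it is judged (in metres and radians):
On the way, in this order (a step that is already met when the one before it is completed fails the run):
1. the jack stands flat on the bench with its saddle centred under the lift point and the handle up (horizontal distance between saddle_top and lift_point below 0.012 m and height (world z) of jack below 0.003 m and angle between jack's own z axis and vertical below 0.03 rad and value of joint jack_handle below 0.1 rad), for 0.2 s.
2. the handle is pressed right down and the jack lifts the module (value of joint jack_handle above 0.43 rad and value of joint module above 0.05 rad and contact force between jack and rack above 1.5 N), for 0.1 s.
3. the handle has come back up (value of joint jack_handle below 0.1 rad and value of joint module below 0.02 rad), for 0.1 s.
At the end, for the whole second after the job is handed in: Fingers hold the handle down (0.43 rad or more, 1.5 N or more); the module sits on the saddle (1.5 N or more) within 0.02 rad of level (0.05 to 0.09), untouched by the robot; saddle within 14 mm of the lift point seen from above; jack flat on the bench; all through the last second (all of step 2 and value of joint module below 0.09 rad and contact force between the fingers and jack above 1.5 N and contact force between each of the fingers, the arm and rack below 0.5 N and horizontal distance between saddle_top and lift_point below 0.014 m and height (world z) of jack below 0.004 m and angle between jack's own z axis and vertical below 0.03 rad); the arm keeps its last pose, push and grip.
It fails at once if the module is raised without the jack under its lift point (value of joint module above 0.02 rad and horizontal distance between saddle_top and lift_point above 0.025 m).
It fails at once if the robot pushes on the module or its rack (contact force between any of the fingers, the arm and rack above 5 N).
It fails at once if a bystander is moved (distance of any of wrench, clamp, attenuator from where it was at the start of the episode above 0.02 m).
It also fails if it takes over 58 s, if anything falls off the work surface, if the arm or the gripper's body presses on something with over 40 N, if the wrist force passes 120 N, or if a joint passes its speed limit or range.

## Working session

There is one attempt and no reset: what is moved stays moved. The work goes in short steps, Python scripts to look and compute and a tool call to move; the robot and the scene stay as the last step left them, time stands still between calls to the robot, and variables do not carry over. Pictures are saved under pics/ and viewed, and the job is handed in when it is done.

Besides the shell and the picture viewer there is one more tool, called after "Request:" by a JSON object that holds its "method" and its "body", one argument or row to a line. step_arm: Moves the arm, as the interface text tells. Shifts and turns lie within -1 to 1; 1 stands for 2 cm of shift or 4 degrees of turn. Its arguments: {"type":"object","properties":{"moves":{"type":"array"}},"required":["moves"]}

```bash
ls; mkdir -p pics; python3 - <<'E'
from plant import *
import cv2
o=get_obs(); print(o)
for n in("side","top","wrist"):
    c=get_calibration(n); print(n,c)
    cv2.imwrite(f"pics/{n}0.png",capture(n)[:,:,::-1])
E
```

```text
pics
{'time': 0.0, 'joint_positions': array([-1.41297904e+00,  3.42725381e-01,  1.52498971e+00, -9.47030138e-06,
        1.27540358e+00, -1.45990757e-01]), 'dq': array([-0.00063152, -0.00014499, -0.00051294,  0.00014992, -0.00058796,
       -0.00018417]), 'tau': array([-1.87609367e-03, -4.31251359e+01, -2.44214541e+01,  7.15456414e-02,
        5.61223039e-02, -1.36516101e-04]), 'tool_pos': array([ 157.0169757 , -500.55395751,  226.0531173 ]), 'tcp_rot': array([-3.14008156e+00, -2.13033477e-04,  3.03810643e-01]), 'contact_force': array([-0.45932408, -0.91100734,  0.31831825]), 'moment': array([ 0.03476591, -0.01776283, -0.02607516]), 'grip_width': 91.83260345120063}
side {'mtx': array([[413.2958034 ,   0.        , 319.12769495],
       [  0.        , 413.2958034 , 197.23737839],
       [  0.        ,   0.        ,   1.        ]]), 'k1': -0.07355936425131308, 'eye': array([ 67.22360587, 683.52327111, 571.66976443]), 'orientation': array([-2.06933364, -0.00639107, -2.48593816])}
top {'mtx': array([[399.90396306,   0.        , 323.19998972],
       [  0.        , 399.90396306, 205.01165904],
       [  0.        ,   0.        ,   1.        ]]), 'k1': -0.023817912337840336, 'eye': array([ 571.76888563,   11.62372015, 1178.70313317]), 'orientation': array([-3.08427952, -0.01807938, -1.55484554])}
wrist {'mtx': array([[308.02935941,   0.        , 318.35819029],
       [  0.        , 308.02935941, 205.37716796],
       [  0.        ,   0.        ,   1.        ]]), 'k1': -0.021526476325433946, 'mount': array([[-6.02581386e-04, -9.57120868e-01, -2.89688249e-01,
         8.07982848e+01],
       [ 9.99999771e-01, -6.65522503e-04,  1.18762937e-04,
        -1.32623331e-01],
       [-3.06464534e-04, -2.89688111e-01,  9.57121050e-01,
        -1.58516043e+02],
       [ 0.00000000e+00,  0.00000000e+00,  0.00000000e+00,
         1.00000000e+00]])}
```

View pics/top0.png

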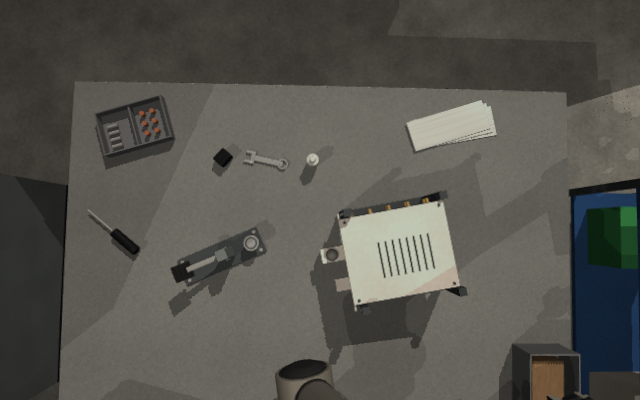

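View pics/side0.png

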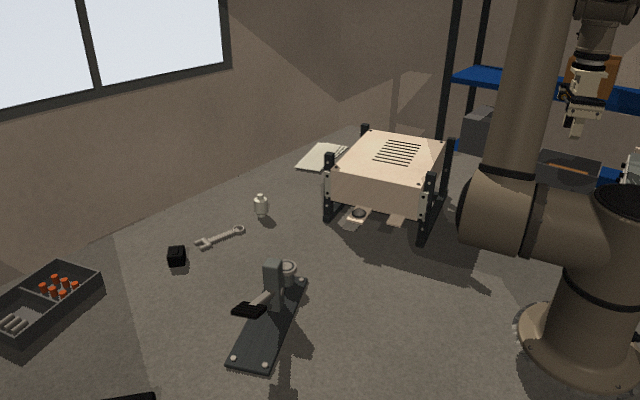

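View pics/wrist0.png

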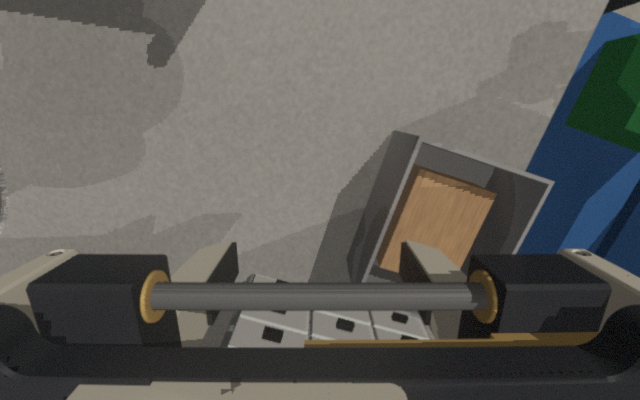

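```bash
cat > h.py <<'E'
import numpy as np, cv2
from scipy.spatial.transform import Rotation as R
from plant import *
def cam(n,obs=None):
    c=get_calibration(n); K=c["mtx"]; k=c["k1"]
    if n=="wrist":
        T=np.eye(4);T[:3,:3]=R.from_euler('xyz',obs["tcp_rot"]).as_matrix();T[:3,3]=obs["tool_pos"];T=T@c["mount"]
        return K,k,T[:3,:3],T[:3,3]
    return K,k,R.from_euler('xyz',c["orientation"]).as_matrix(),np.array(c["eye"])
def D(k): return np.array([k,0,0,0,0],float)
def ray(cm,uv):
    K,k,Rm,e=cm
    p=cv2.undistortPoints(np.array([[uv]],float),K,D(k))[0,0]
    return Rm@np.array([p[0],p[1],1]),e
def onz(cm,uv,z):
    d,e=ray(cm,uv); return e+d*(z-e[2])/d[2]
def proj(cm,P):
    K,k,Rm,e=cm; P=np.atleast_2d(P).astype(float)
    rv,_=cv2.Rodrigues(Rm.T)
    return cv2.projectPoints(P,rv,-Rm.T@e,K,D(k))[0][:,0]
def crop(img,x0,y0,w,h,s,fn):
    cv2.imwrite(fn,cv2.resize(img[y0:y0+h,x0:x0+w],None,fx=s,fy=s,interpolation=cv2.INTER_CUBIC))
E
python3 - <<'E'
from h import *
t=cv2.imread("pics/top0.png");s=cv2.imread("pics/side0.png")
crop(t,160,220,120,75,6,"pics/t_jack.png")
crop(t,310,180,160,130,5,"pics/t_rack.png")
crop(s,215,245,110,135,4,"pics/s_jack.png")
crop(s,310,110,150,140,4,"pics/s_rack.png")
c=cam("top"); print(onz(c,(332,255),85),onz(c,(251,243),50),onz(c,(221,255),115),onz(c,(180,272),109))
E
```

```text
[498.9479134 -33.2807609  85.       ] [526.66365454 193.13499116  50.        ] [496.42400366 260.93714226 115.        ] [449.42367366 369.496614   109.        ]
```

View pics/t_jack.png

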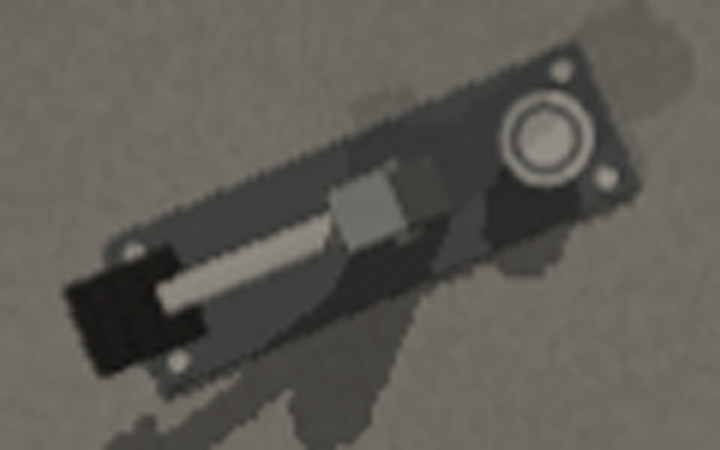

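View pics/t_rack.png

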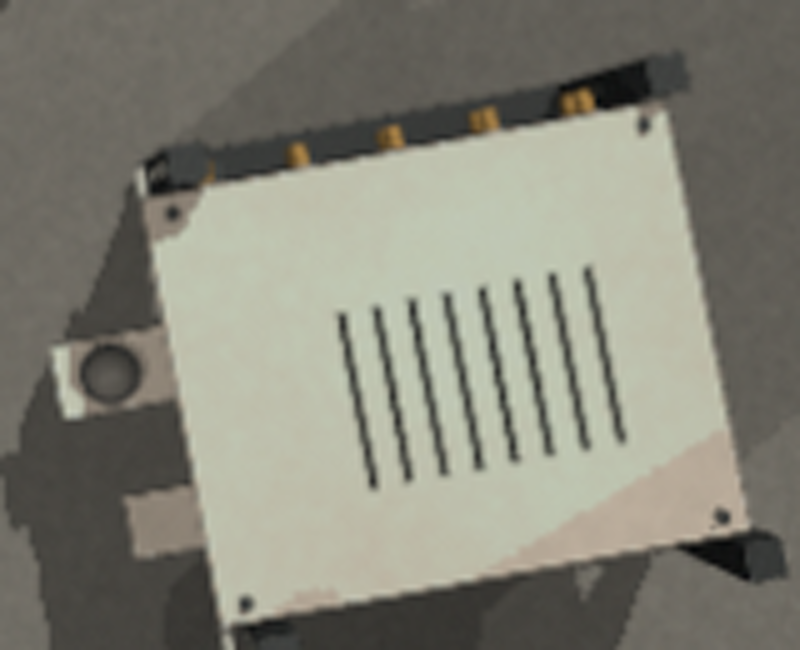

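View pics/s_jack.png

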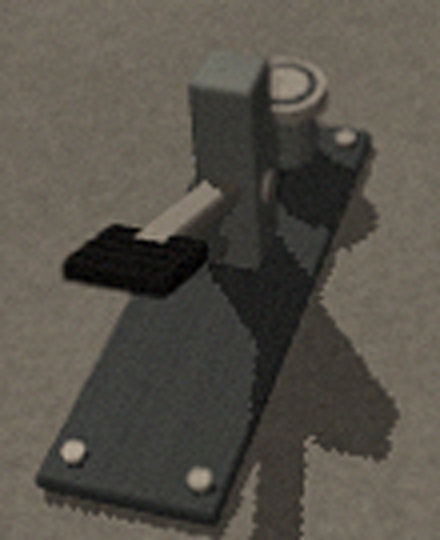

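View pics/s_rack.png

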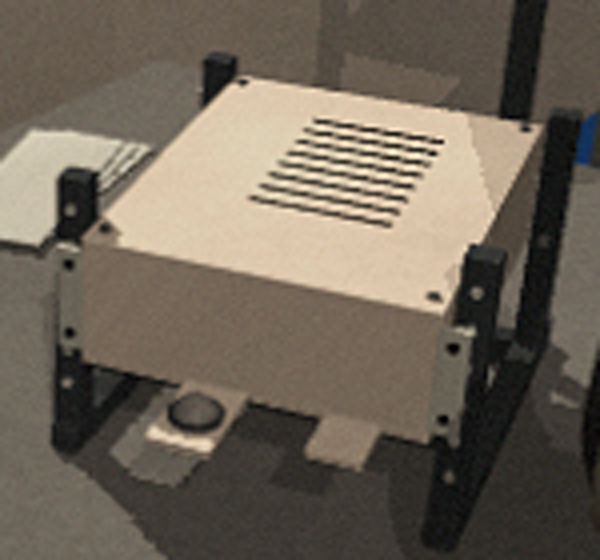

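```bash
cat > fit.py <<'E'
from h import *
from scipy.optimize import least_squares
def tri(obs):
    A=[];b=[]
    for c,uv in obs:
        d,e=ray(c,uv);d/=np.linalg.norm(d);M=np.eye(3)-np.outer(d,d);A.append(M);b.append(M@e)
    return np.linalg.lstsq(np.vstack(A),np.hstack(b),rcond=None)[0]
def fit(items,x0):
    # items: (cam, uv, local xyz)
    def f(p):
        r=[]
        for c,uv,P in items:
            ca,sa=np.cos(p[2]),np.sin(p[2])
            W=[p[0]+ca*P[0]-sa*P[1],p[1]+sa*P[0]+ca*P[1],P[2]]
            r+=list(proj(c,W)[0]-uv)
        return np.array(r)
    s=least_squares(f,x0,x_scale=[10,10,.1]); return s.x,s.fun.reshape(-1,2)
E
python3 - <<'E'
from fit import *
T=cam("top");S=cam("side")
t=lambda x,y:(160+x/6,220+y/6); s=lambda x,y:(215+x/4,245+y/4)
it=[(T,t(545,138),(75,0,50)),(T,t(369,209),(0,0,115)),(T,t(577,42),(100,40,8)),(T,t(638,190),(100,-40,8)),(T,t(168,397),(-150,-40,8)),
(S,s(230,73),(0,0,115)),(S,s(295,83),(75,0,50)),(S,s(40,480),(-150,-40,8)),(S,s(217,518),(-150,40,8)),(S,s(370,138),(100,40,8))]
# orientation guess
d=onz(T,t(545,138),50)-onz(T,t(369,209),115)
x0=[496,261,np.arctan2(d[1],d[0])]
for sw in (0,1):
    it2=[(c,uv,(P[0],P[1]*(-1 if (sw and c is S) else 1),P[2])) for c,uv,P in it]
    for sub in (it2,[i for i in it2 if i[0] is T],[i for i in it2 if i[0] is S]):
        x,r=fit(sub,x0);print(sw,x,np.abs(r).max()); 
        if len(sub)==len(it2):print(r.round(1).tolist())
rt=lambda x,y:(310+x/5,180+y/5); rs=lambda x,y:(310+x/4,110+y/4)
print("target tri",tri([(T,rt(109,374)),(S,rs(196,411))]))
print("postfront+x",tri([(T,rt(187,160)),(S,rs(80,178))]), onz(T,rt(187,160),190),onz(S,rs(80,176),190))
print("post -x",onz(S,rs(488,255),190))
print("rear",onz(T,rt(668,72),190),onz(T,rt(768,557),190))
print("lug end",onz(T,rt(52,348),82),onz(T,rt(65,418),82))
E
```

```text
0 [485.49335681 255.02586981  -1.27032678] 47.95481267324027
[[3.5, 6.8], [1.6, 4.4], [4.9, 6.4], [2.2, 8.2], [-2.6, -1.9], [5.9, -1.2], [6.9, 0.7], [39.2, 8.6], [-48.0, -15.5], [-24.0, -8.4]]
0 [495.66370489 260.60407735  -1.1434975 ] 0.6136847454023666
0 [473.56373487 254.09725192  -1.37276368] 49.024389198518264
1 [493.21391698 261.54183636  -1.14477224] 2.5190596941629906
[[0.1, 0.9], [-0.8, 1.4], [-0.3, 0.3], [0.3, 0.9], [-1.0, 0.9], [0.2, -1.1], [-2.5, -0.0], [-1.1, -0.7], [0.7, -0.3], [1.1, -2.3]]
1 [495.66370489 260.60407735  -1.1434975 ] 0.6136847454023666
1 [491.27833284 262.41121202  -1.15035415] 1.8882682429534725
target tri [498.26728387 -33.5119461   78.43810782]
postfront+x [610.98319379 -67.18665575 185.09694545] [612.46404378 -65.57428429 190.        ] [604.29224223 -61.4273162  190.        ]
post -x [ 364.76305323 -110.82505882  190.        ]
rear [ 660.46374267 -305.89470972  190.        ] [ 420.80557525 -355.83192569  190.        ]
lug end [512.95439032  -1.49965143  82.        ] [475.05827748  -9.2061213   82.        ]
```

Request:
{"method": "step_arm", "body": {
  "moves": [1, 0.05, -0.6, 0, 0, -0.53, -1, 1, 0.05, -0.6, 0, 0, -0.53, -1, 1, 0.05, -0.6, 0, 0, -0.53, -1, 1, 0.05, -0.6, 0, 0, -0.53, -1, 1, 0.05, -0.6, 0, 0, -0.53, -1, 1, 0.05, -0.6, 0, 0, -0.53, -1]
}}

```text
time: 0.65
tool_pos: [269.8, -458.0, 295.8]
tcp_rot: [-3.129, -0.002, 0.528]
contact_force: [0.4, -0.7, -0.5]
grip_width: 91.6
```

Request:
{"method": "step_arm", "body": {
  "moves": [1, 0.05, 0, 0, 0, -0.53, -1, 1, 0.05, 0, 0, 0, -0.53, -1, 1, 0.05, 0, 0, 0, -0.53, -1, 1, 0.05, 0, 0, 0, -0.53, -1, 1, 0.05, 0, 0, 0, -0.53, -1, 1, 0.05, 0, 0, 0, -0.53, -1, 1, 0.05, 0, 0, 0, -0.53, -1, 1, 0.05, 0, 0, 0, -0.53, -1]
}}

```text
time: 1.32
tool_pos: [407.2, -362.1, 297.1]
tcp_rot: [-3.131, -0.005, 0.839]
contact_force: [-0.3, -0.5, 0.2]
grip_width: 91.7
```

Request:
{"method": "step_arm", "body": {
  "moves": [1, 0.05, 0, 0, 0, -0.53, -1, 1, 0.05, 0, 0, 0, -0.53, -1, 1, 0.05, 0, 0, 0, -0.53, -1, 1, 0.05, 0, 0, 0, -0.53, -1, 1, 0.05, 0, 0, 0, -0.53, -1, 1, 0.05, 0, 0, 0, -0.53, -1, 1, 0.05, 0, 0, 0, -0.53, -1, 1, 0.05, 0, 0, 0, -0.53, -1]
}}

```text
time: 1.98
tool_pos: [507.6, -227.5, 294.7]
tcp_rot: [-3.127, -0.009, 1.15]
contact_force: [0.0, 0.2, 0.4]
grip_width: 91.7
```

Request:
{"method": "step_arm", "body": {
  "moves": [1, 0.05, 0, 0, 0, -0.53, -1, 1, 0.05, 0, 0, 0, -0.53, -1, 1, 0.05, 0, 0, 0, -0.53, -1, 1, 0.05, 0, 0, 0, -0.53, -1, 1, 0.05, 0, 0, 0, -0.53, -1, 1, 0.05, 0, 0, 0, -0.53, -1, 1, 0.05, 0, 0, 0, -0.53, -1, 1, 0.05, 0, 0, 0, -0.53, -1]
}}

```text
time: 2.65
tool_pos: [561.9, -68.7, 293.0]
tcp_rot: [-3.124, -0.015, 1.461]
contact_force: [-0.2, -0.3, 0.5]
grip_width: 91.5
```

Request:
{"method": "step_arm", "body": {
  "moves": [1, 0.05, 0, 0, 0, -0.53, -1, 1, 0.05, 0, 0, 0, -0.53, -1, 1, 0.05, 0, 0, 0, -0.53, -1, 1, 0.05, 0, 0, 0, -0.53, -1, 1, 0.05, 0, 0, 0, -0.53, -1, 1, 0.05, 0, 0, 0, -0.53, -1, 1, 0.05, 0, 0, 0, -0.53, -1, 1, 0.05, 0, 0, 0, -0.53, -1]
}}

```text
time: 3.32
tool_pos: [565.1, 99.2, 292.1]
tcp_rot: [-3.123, -0.022, 1.772]
contact_force: [-0.5, 0.1, -0.8]
grip_width: 91.8
```

```bash
cat >> h.py <<'E'
def plan(p,yaw,rp=(np.pi,0)):
    o=get_obs(); R0=R.from_euler('xyz',o["tcp_rot"]); R1=R.from_euler('xyz',[rp[0],rp[1],yaw])
    d=(R0.inv()).apply(np.array(p)-o["tool_pos"]); w=np.degrees((R0.inv()*R1).as_rotvec())
    print("t",round(o["time"],2),"pos",o["tool_pos"].round(1),"rot",o["tcp_rot"].round(4),"F",o["contact_force"].round(1),"w",round(o["grip_width"],1))
    print("total shift units",(d/20).round(2),"turn units",(w/4).round(2), "mid-frame shift",((R0*R.from_rotvec(np.radians(w)/2)).inv().apply(np.array(p)-o["tool_pos"])/20).round(2))
E
python3 -c "
from h import *
plan([495.3,260.9,220],1.998)"
```

```text
t 3.32 pos [565.1  99.2 292.1] rot [-3.1231 -0.0219  1.7723] F [-0.5  0.1 -0.8] w 91.8
total shift units [ 8.54 -1.73  3.82] turn units [-0.23 -0.34 -3.23] mid-frame shift [ 8.73 -0.78  3.71]
```

Request:
{"method": "step_arm", "body": {
  "moves": [0.9, -0.08, 0.37, -0.03, -0.04, -0.33, -1, 0.9, -0.08, 0.37, -0.03, -0.04, -0.33, -1, 0.9, -0.08, 0.37, -0.03, -0.04, -0.33, -1, 0.9, -0.08, 0.37, -0.03, -0.04, -0.33, -1, 0.9, -0.08, 0.37, -0.03, -0.04, -0.33, -1, 0.9, -0.08, 0.37, -0.03, -0.04, -0.33, -1, 0.9, -0.08, 0.37, -0.03, -0.04, -0.33, -1, 0.9, -0.08, 0.37, -0.03, -0.04, -0.33, -1]
}}

```text
time: 3.98
tool_pos: [508.7, 241.4, 231.0]
tcp_rot: [-3.141, -0.001, 1.968]
contact_force: [0.4, -0.6, 0.9]
grip_width: 91.9
```

```bash
python3 -c "
from h import *
plan([495.3,260.9,220],1.998)
o=get_obs(); w=capture('wrist')[:,:,::-1]; cv2.imwrite('pics/w1.png',w)
c=cam('wrist',o)
ca,sa=np.cos(-1.144),np.sin(-1.144)
for P in [(0,0,115),(15,15,115),(15,-15,115),(-15,15,115),(-15,-15,115),(75,0,50)]:
    print(P,proj(c,[495.3+ca*P[0]-sa*P[1],260.9+sa*P[0]+ca*P[1],P[2]]).round(1))
"
```

```text
t 3.98 pos [508.7 241.4 231. ] rot [-3.1412e+00 -5.0000e-04  1.9679e+00] F [ 0.4 -0.6  0.9] w 91.9
total shift units [ 1.16 -0.24  0.55] turn units [-0.   -0.01 -0.43] mid-frame shift [ 1.16 -0.23  0.55]
(0, 0, 115) [[310.5 175.8]]
(15, 15, 115) [[327.4 191.4]]
(15, -15, 115) [[294.8 192.4]]
(-15, 15, 115) [[326.7 158.8]]
(-15, -15, 115) [[293.  159.8]]
(75, 0, 50) [[314.2 227.6]]
```

View pics/w1.png

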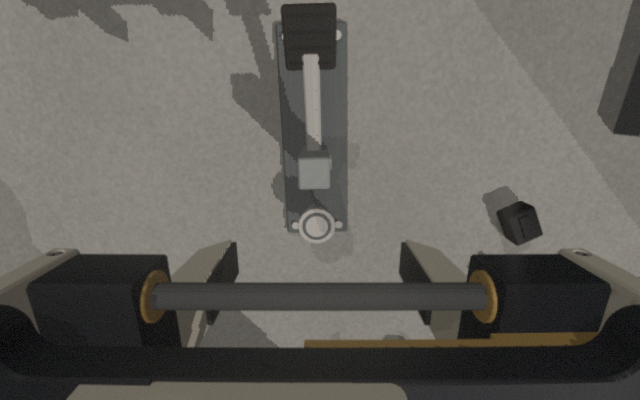

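```bash
python3 -c "
from h import *
plan([496,262,74],1.998)"
```

```text
t 4.03 pos [506.3 244.  229.3] rot [-3.1382e+00 -2.7000e-03  1.9714e+00] F [-2.5  2.3 -1.4] w 92.0
total shift units [ 1.01 -0.09  7.77] turn units [-0.05 -0.04 -0.38] mid-frame shift [ 1.02 -0.09  7.77]
```

Request:
{"method": "step_arm", "body": {
  "moves": [0.25, -0.02, 0.8, 0, 0, -0.09, -1, 0.25, -0.02, 0.8, 0, 0, -0.09, -1, 0.25, -0.02, 0.8, 0, 0, -0.09, -1, 0.25, -0.02, 0.8, 0, 0, -0.09, -1, 0, 0, 0, 0, 0, 0, -1, 0, 0, 0, 0, 0, 0, -1]
}}

```text
time: 4.53
tool_pos: [494.6, 263.7, 162.1]
tcp_rot: [-3.136, -0.003, 2.001]
contact_force: [0.1, -0.2, 1.0]
grip_width: 91.5
```

```bash
python3 -c "
from h import *
plan([496,262,74],1.998)
o=get_obs(); w=capture('wrist')[:,:,::-1]; cv2.imwrite('pics/w2.png',w)
c=cam('wrist',o)
ca,sa=np.cos(-1.144),np.sin(-1.144)
for P in [(0,0,115),(15,15,115),(15,-15,115),(-15,15,115),(-15,-15,115),(75,0,50)]:
    print(P,proj(c,[495.3+ca*P[0]-sa*P[1],260.9+sa*P[0]+ca*P[1],P[2]]).round(1))
crop(w,220,130,200,140,4,'pics/w2c.png')
plan([496,262,74],1.998)
"
```

```text
t 4.53 pos [494.6 263.7 162.1] rot [-3.1358e+00 -2.6000e-03  2.0013e+00] F [ 0.1 -0.2  1. ] w 91.5
total shift units [-0.12  0.05  4.41] turn units [-0.08 -0.04  0.05] mid-frame shift [-0.11  0.04  4.41]
(0, 0, 115) [[314.8 230.7]]
(15, 15, 115) [[335.3 250. ]]
(15, -15, 115) [[294.2 249.8]]
(-15, 15, 115) [[336.2 210.9]]
(-15, -15, 115) [[293.4 210.7]]
(75, 0, 50) [[315.9 277.4]]
t 4.58 pos [494.5 263.6 162.1] rot [-3.1354e+00 -2.7000e-03  2.0011e+00] F [-0.1 -0.1 -0.1] w 91.7
total shift units [-0.12  0.06  4.4 ] turn units [-0.09 -0.04  0.04] mid-frame shift [-0.11  0.05  4.41]
```

View pics/w2c.png

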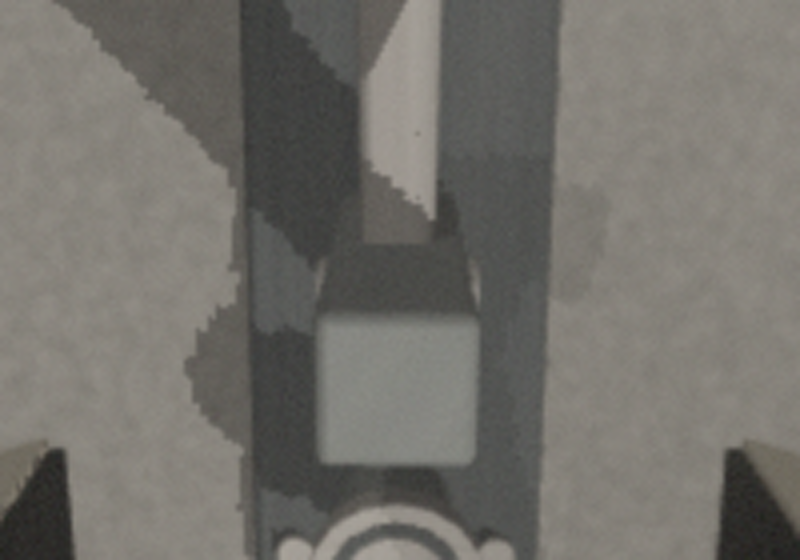

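Request:
{"method": "step_arm", "body": {
  "moves": [0, 0.02, 0.88, -0.02, -0.01, 0.01, -1, 0, 0.02, 0.88, -0.02, -0.01, 0.01, -1, 0, 0.02, 0.88, -0.02, -0.01, 0.01, -1, 0, 0.02, 0.88, -0.02, -0.01, 0, -1, 0, 0, 0.85, -0.01, 0, 0, -1, 0, 0, 0, 0, 0, 0, -1, 0, 0, 0, 0, 0, 0, -1]
}}

```text
time: 5.17
tool_pos: [503.7, 263.6, 80.9]
tcp_rot: [3.125, 0.002, 1.994]
contact_force: [1.3, -1.1, 0.9]
grip_width: 91.5
```

```bash
python3 -c "
from h import *
plan([496.5,263.4,74],1.998)
w=capture('top')[:,:,::-1]; cv2.imwrite('pics/t2.png',w)
crop(w,160,200,140,100,5,'pics/t2c.png')
w=capture('wrist')[:,:,::-1]; cv2.imwrite('pics/w3.png',w)
"
```

```text
t 5.17 pos [503.7 263.6  80.9] rot [3.1252e+00 2.1000e-03 1.9945e+00] F [ 1.3 -1.1  0.9] w 91.5
total shift units [ 0.14 -0.34  0.34] turn units [ 0.23  0.03 -0.05] mid-frame shift [ 0.14 -0.34  0.34]
```

View pics/w3.png

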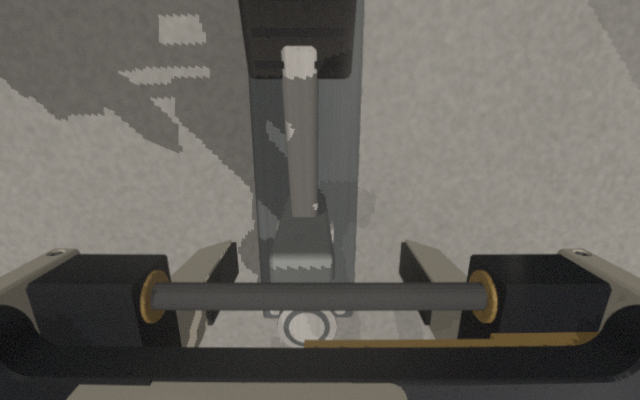

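Request:
{"method": "step_arm", "body": {
  "moves": [0.05, -0.17, 0.17, 0.11, 0.02, -0.02, -1, 0.05, -0.17, 0.17, 0.11, 0.02, -0.02, -1, 0, 0, 0, 0, 0, 0, -1]
}}

```text
time: 5.52
tool_pos: [498.0, 263.1, 77.2]
tcp_rot: [3.136, -0.0, 1.997]
contact_force: [-0.0, 0.1, -0.1]
grip_width: 91.8
```

```bash
python3 -c "
from h import *
plan([496.5,263.4,74],1.998)"
```

```text
t 5.52 pos [498.  263.1  77.2] rot [ 3.1359e+00 -5.0000e-04  1.9973e+00] F [-0.   0.1 -0.1] w 91.8
total shift units [ 0.04 -0.06  0.16] turn units [ 0.08 -0.01 -0.01] mid-frame shift [ 0.04 -0.06  0.16]
```

Request:
{"method": "step_arm", "body": {
  "moves": [0.04, -0.07, 0.18, 0.08, 0, 0, -1, 0, 0, 0, 0, 0, 0, -1, 0, 0, 0, 0, 0, 0, 0.5, 0, 0, 0, 0, 0, 0, 1, 0, 0, 0, 0, 0, 0, 1, 0, 0, 0, 0, 0, 0, 1, 0, 0, 0, 0, 0, 0, 1]
}}

```text
time: 6.1
tool_pos: [496.6, 263.7, 74.4]
tcp_rot: [3.14, -0.0, 1.998]
contact_force: [0.2, -0.4, -0.2]
grip_width: 63.1
```

```bash
python3 -c "
from h import *
plan([496.5,263.4,74],1.998)
w=capture('top')[:,:,::-1]; cv2.imwrite('pics/t3.png',w)
crop(w,160,200,140,100,5,'pics/t3c.png')"
```

```text
t 6.1 pos [496.6 263.7  74.4] rot [ 3.1403e+00 -3.0000e-04  1.9978e+00] F [ 0.2 -0.4 -0.2] w 63.1
total shift units [-0.01 -0.01  0.02] turn units [ 0.02 -0.   -0.  ] mid-frame shift [-0.01 -0.01  0.02]
```

View pics/t3c.png

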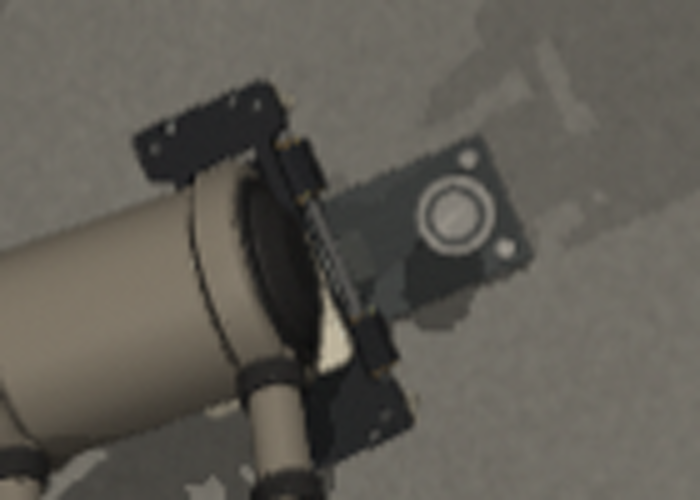

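Request:
{"method": "step_arm", "body": {
  "moves": [0, 0, 0, 0, 0, 0, 1, 0, 0, 0, 0, 0, 0, 1, 0, 0, 0, 0, 0, 0, 1, 0, 0, 0, 0, 0, 0, 1, 0, 0, 0, 0, 0, 0, 1, 0, 0, 0, 0, 0, 0, 1, 0, 0, 0, 0, 0, 0, 1, 0, 0, 0, 0, 0, 0, 1]
}}

```text
time: 6.82
tool_pos: [495.4, 263.2, 74.2]
tcp_rot: [-3.14, -0.001, 1.998]
contact_force: [-0.7, -1.3, 1.8]
grip_width: 29.7
```

```bash
python3 -c "
from h import *
from fit import *
plan([496.5,263.4,74],1.998)
w=capture('top')[:,:,::-1]; cv2.imwrite('pics/t4.png',w)
crop(w,220,215,60,45,12,'pics/t4c.png')"
```

```text
t 6.82 pos [495.4 263.2  74.2] rot [-3.1401e+00 -5.0000e-04  1.9975e+00] F [-0.7 -1.3  1.8] w 29.7
total shift units [-0.01  0.05  0.01] turn units [-0.02 -0.01 -0.01] mid-frame shift [-0.01  0.05  0.01]
```

View pics/t4c.png

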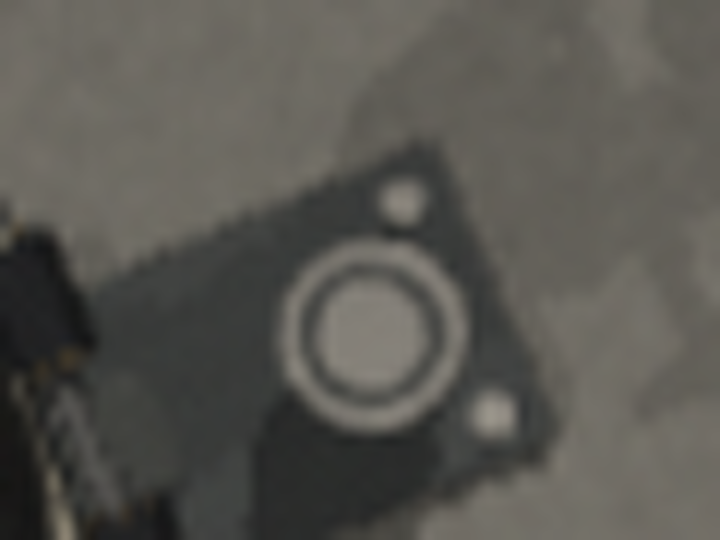

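```bash
python3 -c "
from h import *
T=cam('top'); o=get_obs()
s=onz(T,(251.17,243.0),50); l=onz(T,(331.8,254.8),80)
Rt=R.from_euler('xyz',o['tcp_rot'])
off=Rt.inv().apply(s-o['tool_pos']); print('saddle',s,'lift',l,'off tool',off)
psi=0.198-np.pi/2; yaw=psi+np.pi
R1=R.from_euler('xyz',[np.pi,0,yaw])
tcp=l-R1.apply(off); print('goal tcp',tcp,yaw)
# if the nominal offset
print('nominal', l+R1.apply([75,0,0]))
plan([495.4,263.2,86],1.998)
"
```

```text
saddle [526.67131776 192.65878778  50.        ] lift [499.15134121 -32.93072773  80.        ] off tool [-77.11858293  -0.69606219  24.12146943]
goal tcp [484.66389968  42.8180305  104.12146943] 1.7687963267948965
nominal [484.39818109  40.60391898  80.        ]
t 6.87 pos [495.4 263.2  74.2] rot [-3.1400e+00 -4.0000e-04  1.9975e+00] F [-1.7 -0.6  0.3] w 29.5
total shift units [ 0.   -0.   -0.59] turn units [-0.02 -0.01 -0.01] mid-frame shift [ 0.   -0.   -0.59]
```

Request:
{"method": "step_arm", "body": {
  "moves": [0, 0, -0.3, 0, 0, 0, 1, 0, 0, -0.4, 0, 0, 0, 1, 0, 0, 0, 0, 0, 0, 1, 0, 0, 0, 0, 0, 0, 1]
}}

```text
time: 7.2
tool_pos: [493.5, 262.4, 86.3]
tcp_rot: [-3.133, -0.001, 1.998]
contact_force: [-0.7, 0.2, -8.4]
grip_width: 29.7
```

```bash
python3 -c "
from h import *
plan([484.7,85,84],1.769)
w=capture('top')[:,:,::-1]; cv2.imwrite('pics/t5.png',w)
w=capture('side')[:,:,::-1]; cv2.imwrite('pics/s5.png',w)
crop(w,215,200,160,180,4,'pics/s5c.png')"
```

```text
t 7.2 pos [493.5 262.4  86.3] rot [-3.1334e+00 -7.0000e-04  1.9979e+00] F [-0.7  0.2 -8.4] w 29.7
total shift units [-7.89 -4.07  0.14] turn units [-0.12  0.    3.28] mid-frame shift [-8.3  -3.14  0.13]
```

View pics/s5c.png

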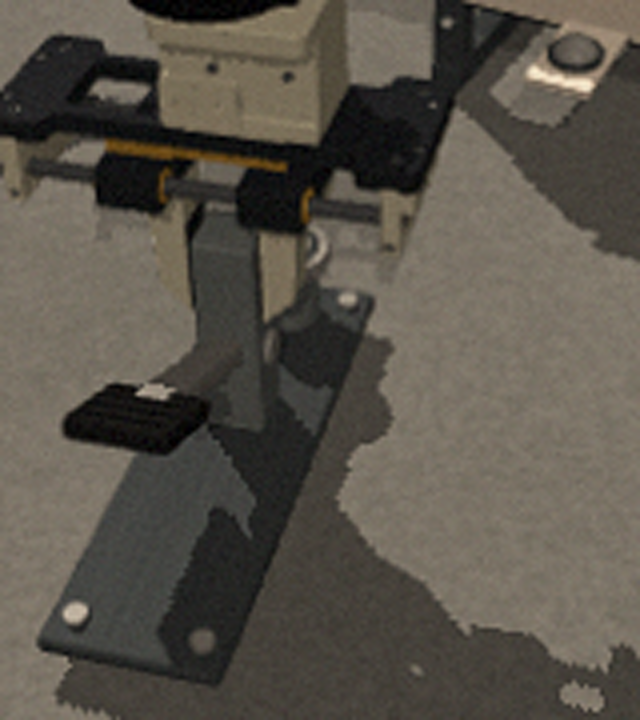

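Request:
{"method": "step_arm", "body": {
  "moves": [-0.6, -0.3, 0, -0.02, 0, 0.27, 1, -0.69, -0.3, 0, -0.02, 0, 0.27, 1, -0.69, -0.28, 0, -0.02, 0, 0.27, 1, -0.69, -0.28, 0, -0.02, 0, 0.27, 1, -0.69, -0.25, 0, -0.01, 0, 0.27, 1, -0.69, -0.25, 0, -0.01, 0, 0.27, 1]
}}

```text
time: 7.8
tool_pos: [490.9, 169.8, 84.8]
tcp_rot: [-3.139, -0.0, 1.88]
contact_force: [0.2, -0.1, -7.8]
grip_width: 29.6
```

```bash
python3 -c "
from h import *
plan([484.7,90,82],1.769)"
```

```text
t 7.8 pos [490.9 169.8  84.8] rot [-3.1390e+00 -3.0000e-04  1.8798e+00] F [ 0.2 -0.1 -7.8] w 29.6
total shift units [-3.71 -1.51  0.14] turn units [-0.04 -0.    1.59] mid-frame shift [-3.79 -1.3   0.14]
```

Request:
{"method": "step_arm", "body": {
  "moves": [-0.65, -0.25, 0.02, -0.01, 0, 0.28, 1, -0.65, -0.24, 0.02, -0.01, 0, 0.28, 1, -0.65, -0.22, 0.02, -0.01, 0, 0.28, 1, -0.65, -0.2, 0.02, 0, 0, 0.28, 1, -0.5, -0.18, 0.02, 0, 0, 0.25, 1, -0.25, -0.1, 0.02, 0, 0, 0.12, 1, 0, 0, 0, 0, 0, 0, 1]
}}

```text
time: 8.38
tool_pos: [482.3, 85.6, 82.0]
tcp_rot: [-3.138, 0.002, 1.757]
contact_force: [-0.2, 0.5, -7.8]
grip_width: 30.0
```

```bash
python3 -c "
from h import *
plan([484.7,90,78.5],1.769)
w=capture('top')[:,:,::-1]; cv2.imwrite('pics/t6.png',w)
crop(w,270,215,100,75,8,'pics/t6c.png')
w=capture('side')[:,:,::-1]; cv2.imwrite('pics/s6.png',w)
crop(w,290,130,150,140,5,'pics/s6c.png')
plan([484.7,90,78.5],1.769)
"
```

```text
t 8.38 pos [482.3  85.6  82. ] rot [-3.1384e+00  1.9000e-03  1.7573e+00] F [-0.2  0.5 -7.8] w 30.0
total shift units [0.19 0.16 0.17] turn units [-0.05  0.03 -0.17] mid-frame shift [0.19 0.16 0.17]
t 8.48 pos [482.7  86.9  82.1] rot [-3.1391e+00  1.5000e-03  1.7589e+00] F [ 0.1  1.1 -7.6] w 29.9
total shift units [0.14 0.13 0.18] turn units [-0.04  0.02 -0.15] mid-frame shift [0.13 0.13 0.18]
```

View pics/t6c.png

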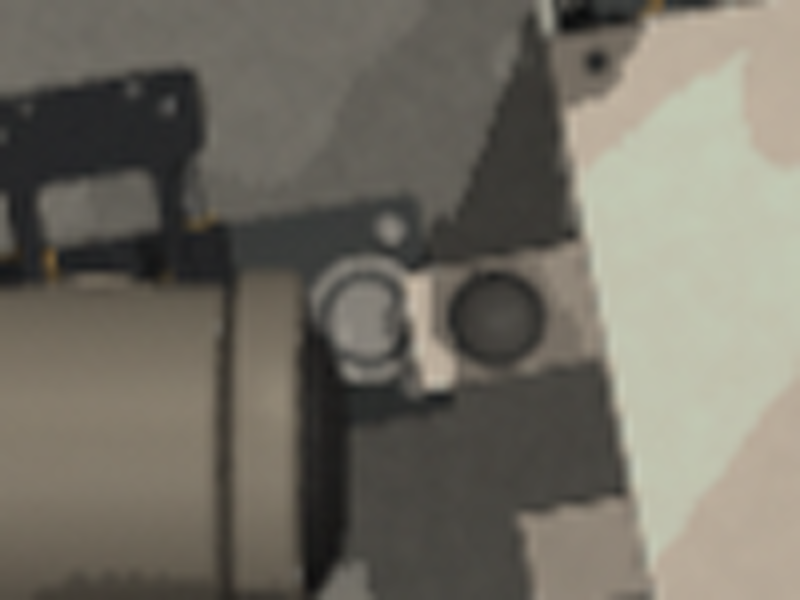

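View pics/s6c.png

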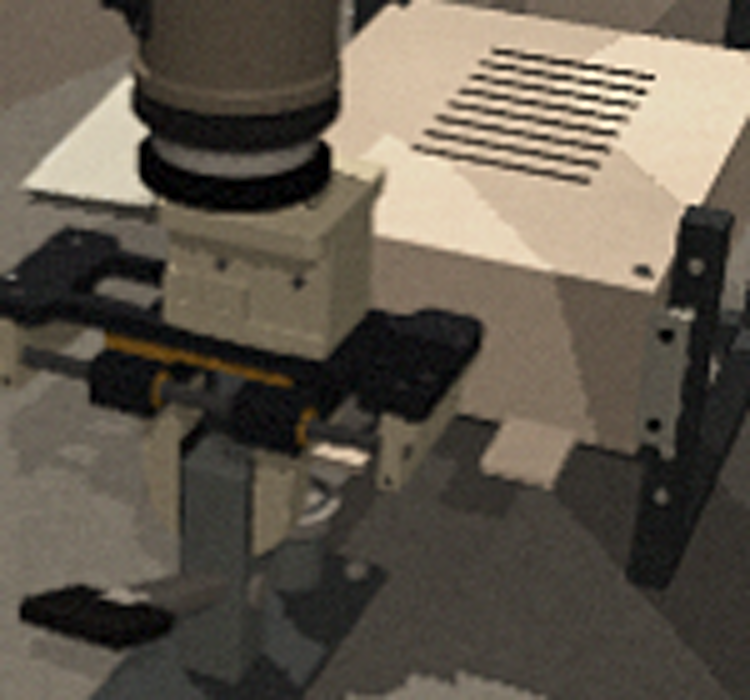

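```bash
python3 -c "
from h import *
T=cam('top'); o=get_obs()
s=onz(T,(316.8,254.9),58); l=onz(T,(332.0,254.77),80)
Rt=R.from_euler('xyz',o['tcp_rot'])
print(s,l,Rt.inv().apply(s-o['tool_pos']))
plan([484.7,42.8,78.2],1.769)
"
```

```text
[496.80361556   8.0084566   58.        ] [499.24099359 -33.47676899  80.        ] [-80.06895307  -0.8312742   24.24047095]
t 8.48 pos [482.7  86.9  82.1] rot [-3.1391e+00  1.5000e-03  1.7589e+00] F [ 0.1  1.1 -7.6] w 29.9
total shift units [-2.18 -0.31  0.2 ] turn units [-0.04  0.02 -0.15] mid-frame shift [-2.18 -0.32  0.2 ]
```

Request:
{"method": "step_arm", "body": {
  "moves": [0, 0, 0.17, -0.02, 0.01, -0.08, 1, -0.1, 0, 0.02, -0.02, 0.01, -0.07, 1, 0, 0, 0, 0, 0, 0, 1]
}}

```text
time: 8.73
tool_pos: [483.4, 86.4, 78.1]
tcp_rot: [3.14, -0.0, 1.773]
contact_force: [0.4, 0.4, -8.4]
grip_width: 29.9
```

```bash
python3 -c "
from h import *
plan([484.6,43.2,78.2],1.769)
"
```

```text
t 8.73 pos [483.4  86.4  78.1] rot [ 3.1400e+00 -5.0000e-04  1.7728e+00] F [ 0.4  0.4 -8.4] w 29.9
total shift units [-2.13 -0.38 -0.01] turn units [ 0.02 -0.01  0.05] mid-frame shift [-2.13 -0.37 -0.01]
```

Request:
{"method": "step_arm", "body": {
  "moves": [-0.35, -0.07, 0, 0.01, 0, 0.01, 1, -0.4, -0.07, 0, 0, 0, 0.01, 1, -0.4, -0.07, 0, 0, 0, 0.01, 1]
}}

```text
time: 8.98
tool_pos: [483.8, 63.7, 77.8]
tcp_rot: [3.141, -0.001, 1.775]
contact_force: [-0.0, 1.2, -8.3]
grip_width: 29.7
```

```bash
python3 -c "
from h import *
plan([484.6,43.2,78.2],1.769)
"
```

```text
t 8.98 pos [483.8  63.7  77.8] rot [ 3.1411e+00 -1.0000e-03  1.7751e+00] F [-0.   1.2 -8.3] w 29.7
total shift units [-1.01 -0.17 -0.02] turn units [ 0.01 -0.01  0.09] mid-frame shift [-1.01 -0.16 -0.02]
```

Request:
{"method": "step_arm", "body": {
  "moves": [-0.4, -0.06, -0.01, 0, 0, 0.03, 1, -0.3, -0.06, 0, 0, 0, 0.03, 1, -0.15, -0.03, 0, 0, 0, 0.02, 1, 0, 0, 0, 0, 0, 0, 1]
}}

```text
time: 9.32
tool_pos: [484.6, 41.8, 78.1]
tcp_rot: [3.141, -0.0, 1.766]
contact_force: [-0.1, 0.2, -7.7]
grip_width: 30.2
```

```bash
python3 -c "
from h import *
plan([484.6,43.2,74.2],1.769)
w=capture('top')[:,:,::-1]; cv2.imwrite('pics/t7.png',w)
crop(w,270,215,100,75,8,'pics/t7c.png')
w=capture('side')[:,:,::-1]; cv2.imwrite('pics/s7.png',w)
crop(w,290,130,150,140,5,'pics/s7c.png')
plan([484.6,43.2,74.2],1.769)
"
```

```text
t 9.32 pos [484.6  41.8  78.1] rot [ 3.1407e+00 -1.0000e-04  1.7664e+00] F [-0.1  0.2 -7.7] w 30.2
total shift units [0.07 0.01 0.2 ] turn units [ 0.01 -0.   -0.04] mid-frame shift [0.07 0.01 0.2 ]
t 9.42 pos [484.6  42.5  78.1] rot [ 3.1408e+00 -4.0000e-04  1.7669e+00] F [ 0.2  0.3 -7.8] w 30.1
total shift units [0.03 0.01 0.19] turn units [ 0.01 -0.01 -0.03] mid-frame shift [0.03 0.01 0.19]
```

View pics/t7c.png

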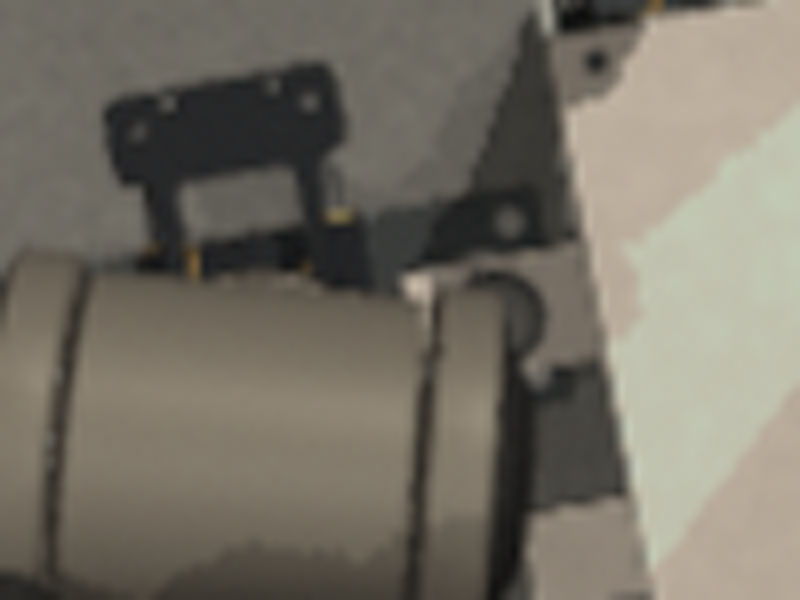

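View pics/s7c.png

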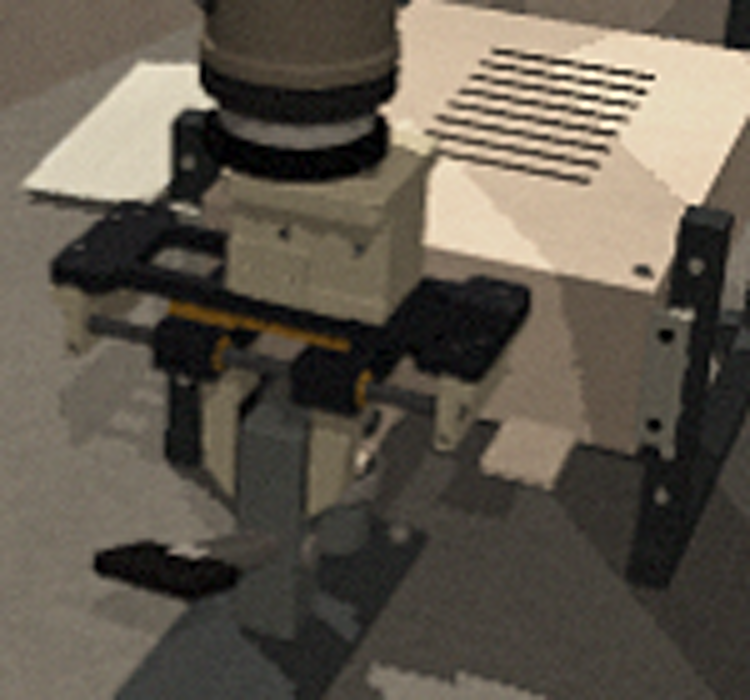

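Request:
{"method": "step_arm", "body": {
  "moves": [0, 0, 0.12, 0, 0, -0.02, 1, 0, 0, 0.1, 0, 0, 0, 1, 0, 0, 0, 0, 0, 0, 1]
}}

```text
time: 9.67
tool_pos: [484.9, 43.0, 74.1]
tcp_rot: [3.14, -0.0, 1.769]
contact_force: [-1.0, -1.8, -5.3]
grip_width: 29.6
```

```bash
python3 -c "
from h import *
T=cam('top')
print(onz(T,(331.7,253.75),54),onz(T,(332.0,254.77),80))
plan([484.6,43.2,74.2],1.769)
"
```

```text
[500.35460155 -33.66150519  54.        ] [499.24099359 -33.47676899  80.        ]
t 9.67 pos [484.9  43.   74.1] rot [ 3.1396e+00 -1.0000e-04  1.7691e+00] F [-1.  -1.8 -5.3] w 29.6
total shift units [ 0.01 -0.01 -0.  ] turn units [ 0.03 -0.    0.  ] mid-frame shift [ 0.01 -0.01 -0.  ]
```

Request:
{"method": "step_arm", "body": {
  "moves": [0, 0, 0.05, 0, 0, 0, 1, 0, 0, 0, 0, 0, 0, 1]
}}

```text
time: 9.83
tool_pos: [485.0, 43.2, 74.3]
tcp_rot: [3.139, 0.001, 1.77]
contact_force: [-0.8, -0.2, -7.4]
grip_width: 29.6
```

Request:
{"method": "step_arm", "body": {
  "moves": [0, 0, 0.08, 0.01, 0, 0, 1, 0, 0, 0.04, 0.01, 0, 0, 1]
}}

```text
time: 10.0
tool_pos: [485.4, 43.3, 74.1]
tcp_rot: [3.139, 0.001, 1.771]
contact_force: [-3.6, -2.5, 2.0]
grip_width: 29.5
```

Request:
{"method": "step_arm", "body": {
  "moves": [0, 0, 0, 0, 0, 0, -0.4, 0, 0, 0, 0, 0, 0, -0.4, 0, 0, 0, 0, 0, 0, -0.4, 0, 0, 0, 0, 0, 0, -0.4, 0, 0, 0, 0, 0, 0, -0.4, 0, 0, 0, 0, 0, 0, -0.4]
}}

```text
time: 10.5
tool_pos: [488.9, 44.1, 76.0]
tcp_rot: [3.13, 0.003, 1.772]
contact_force: [1.3, -0.3, 0.4]
grip_width: 62.9
```

```bash
python3 -c "
from h import *
plan([484.6,43.2,150],1.769)
w=capture('wrist')[:,:,::-1]; cv2.imwrite('pics/w8.png',w)
"
```

```text
t 10.5 pos [488.9  44.1  76. ] rot [3.1304e+00 2.8000e-03 1.7715e+00] F [ 1.3 -0.3  0.4] w 62.9
total shift units [-0.01 -0.18 -3.7 ] turn units [0.16 0.04 0.04] mid-frame shift [-0.01 -0.2  -3.7 ]
```

View pics/w8.png

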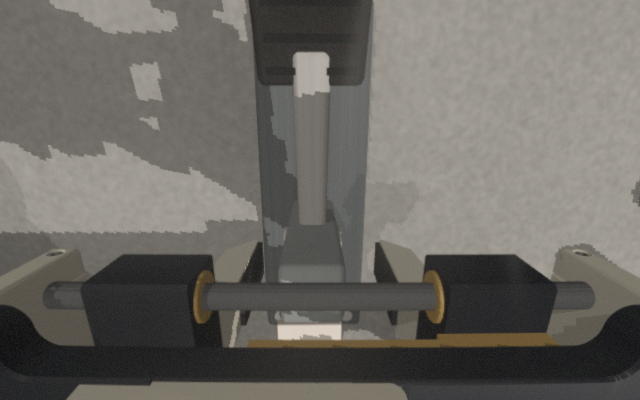

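Request:
{"method": "step_arm", "body": {
  "moves": [0, -0.1, -0.5, 0.08, 0, 0, -0.4, 0, -0.1, -0.9, 0.08, 0.02, 0.02, -0.4, 0, 0, -1, 0, 0, 0, -0.4, 0, 0, -1, 0, 0, 0, 1, 0, 0, -0.2, 0, 0, 0, 1]
}}

```text
time: 10.97
tool_pos: [483.1, 43.4, 148.3]
tcp_rot: [-3.135, -0.001, 1.77]
contact_force: [1.5, 0.1, 0.1]
grip_width: 55.2
```

```bash
python3 -c "
from h import *
plan([462.4,155.3,140],1.769)
"
```

```text
t 10.97 pos [483.1  43.4 148.3] rot [-3.1352e+00 -5.0000e-04  1.7698e+00] F [1.5 0.1 0.1] w 55.2
total shift units [5.69 0.09 0.42] turn units [-0.09 -0.01  0.01] mid-frame shift [5.69 0.09 0.42]
```

Request:
{"method": "step_arm", "body": {
  "moves": [0.7, 0.01, -0.2, -0.02, 0, 0, 1, 0.8, 0.01, 0, -0.02, 0, 0, 1, 0.85, 0.01, 0, -0.02, 0, 0, 1, 0.85, 0.01, 0, -0.02, 0, 0, 1, 0.85, 0.01, 0, -0.01, 0, 0, 1, 0.8, 0.01, 0, 0, 0, 0, 1, 0.6, 0.01, 0, 0, 0, 0, 1, 0, 0, 0, 0, 0, 0, 1]
}}

```text
time: 11.63
tool_pos: [462.5, 153.9, 150.0]
tcp_rot: [3.14, 0.0, 1.766]
contact_force: [-1.0, 0.1, -0.0]
grip_width: 3.1
```

```bash
python3 -c "
from h import *
plan([462.4,155.3,140],1.769)
w=capture('top')[:,:,::-1]; cv2.imwrite('pics/t9.png',w)
crop(w,210,200,150,100,5,'pics/t9c.png')
w=capture('side')[:,:,::-1]; cv2.imwrite('pics/s9.png',w)
crop(w,240,100,200,200,4,'pics/s9c.png')
w=capture('wrist')[:,:,::-1]; cv2.imwrite('pics/w9.png',w)
plan([462.4,155.3,140],1.769)
"
```

```text
t 11.63 pos [462.5 153.9 150. ] rot [3.1399e+00 1.0000e-04 1.7662e+00] F [-1.   0.1 -0. ] w 3.1
total shift units [0.07 0.01 0.5 ] turn units [ 0.02  0.   -0.04] mid-frame shift [0.07 0.01 0.5 ]
t 11.78 pos [463.1 151.9 150.2] rot [3.1398e+00 1.0000e-03 1.7648e+00] F [-0.8 -0.2  0.1] w 0.2
total shift units [ 0.18 -0.    0.51] turn units [ 0.03  0.01 -0.06] mid-frame shift [0.18 0.   0.51]
```

View pics/t9c.png

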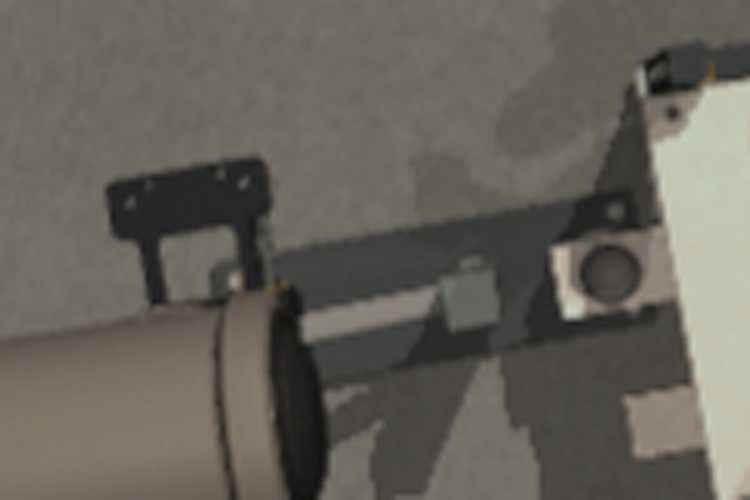

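View pics/s9c.png

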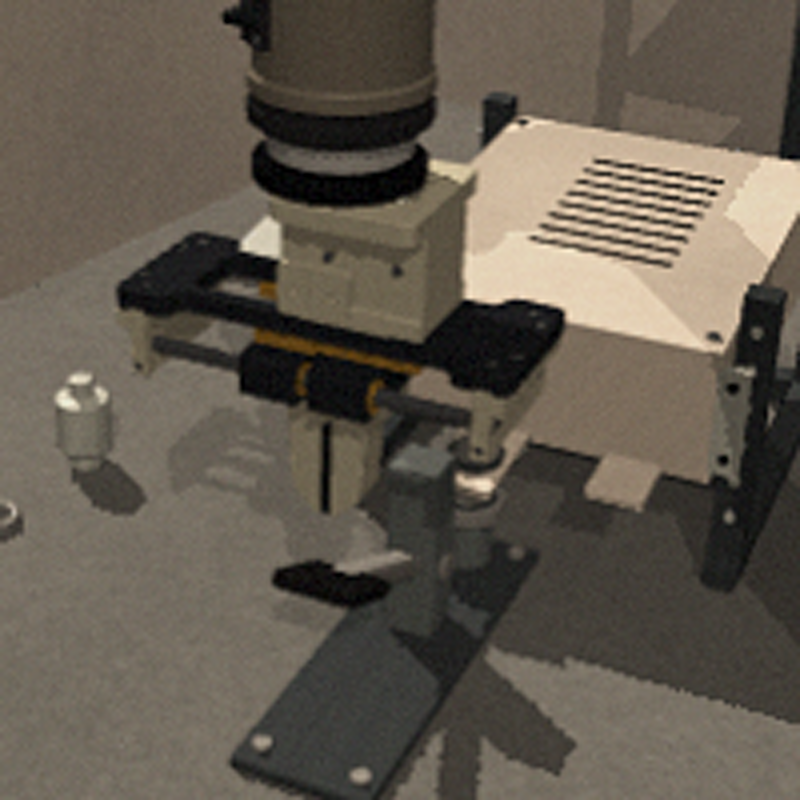

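View pics/w9.png

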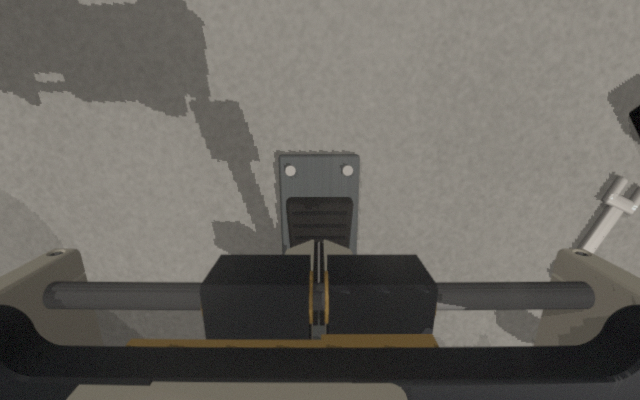

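```bash
python3 -c "
from h import *
T=cam('top')
t=onz(T,(304.2,260.0),115); l=onz(T,(332.0,254.77),80)
print('tower',t,'pred saddle',t+75*np.array([np.cos(-1.373),np.sin(-1.373),0]),l)
print('bolt',onz(T,(333,242.2),10))
o=get_obs(); W=cam('wrist',o)
# plate corners top far edge expected
psi=1.769-np.pi
for x in (-110-22,-110,-110+22):
  for y in (-22,22):
    P=[t[0]+np.cos(psi)*x-np.sin(psi)*y,t[1]+np.sin(psi)*x+np.cos(psi)*y,109-(x+110)*np.tan(.45)]
    print(x,y,proj(W,P).round(1))
tx=np.array([np.cos(1.769),np.sin(1.769),0]); print('press goal',t+116*tx)
"
```

```text
tower [486.70570213  41.26109765 115.        ] pred saddle [501.4438849  -32.27655236 115.        ] [499.24099359 -33.47676899  80.        ]
bolt [531.1129173  -38.72606961  10.        ]
-132 -22 [[282.7 209.5]]
-132 22 [[351.  209.1]]
-110 -22 [[285.5 234.9]]
-110 22 [[348.6 234.5]]
-88 -22 [[288.  256.6]]
-88 22 [[346.5 256.3]]
press goal [463.86431713 154.99003473 115.        ]
```

Request:
{"method": "step_arm", "body": {
  "moves": [0.05, 0.01, 0.5, 0.01, 0, -0.02, 1, 0.05, 0.01, 0.6, 0.01, 0, -0.02, 1, 0.03, 0, 0.2, 0.01, 0, -0.01, 1]
}}

```text
time: 12.03
tool_pos: [464.4, 152.4, 123.0]
tcp_rot: [3.139, 0.002, 1.766]
contact_force: [0.4, -0.2, 0.7]
grip_width: 0.5
```

```bash
python3 -c "
from h import *
plan([463.5,155,100],1.769)
"
```

```text
t 12.03 pos [464.4 152.4 123. ] rot [3.1391e+00 1.7000e-03 1.7658e+00] F [ 0.4 -0.2  0.7] w 0.5
total shift units [ 0.14 -0.02  1.15] turn units [ 0.04  0.02 -0.05] mid-frame shift [ 0.14 -0.02  1.15]
```

Request:
{"method": "step_arm", "body": {
  "moves": [0.06, -0.02, 0.35, 0.02, 0.01, -0.02, 1, 0.06, -0.01, 0.35, 0.02, 0.01, -0.02, 1, 0.02, 0, 0.35, 0.01, 0, -0.01, 1]
}}

```text
time: 12.28
tool_pos: [464.1, 154.1, 100.4]
tcp_rot: [-3.141, -0.0, 1.767]
contact_force: [-0.7, 0.7, 3.0]
grip_width: 0.3
```

```bash
python3 -c "
from h import *
plan([463.5,155,80],1.769)
"
```

```text
t 12.28 pos [464.1 154.1 100.4] rot [-3.1413e+00 -1.0000e-04  1.7671e+00] F [-0.7  0.7  3. ] w 0.3
total shift units [ 0.05 -0.02  1.02] turn units [-0.   -0.   -0.03] mid-frame shift [ 0.05 -0.02  1.02]
```

Request:
{"method": "step_arm", "body": {
  "moves": [0.02, -0.01, 0.4, 0, 0, 0, 1, 0.02, -0.01, 0.4, 0, 0, 0, 1, 0.01, 0, 0.4, 0, 0, 0, 1]
}}

```text
time: 12.53
tool_pos: [464.4, 156.0, 75.6]
tcp_rot: [3.139, -0.002, 1.766]
contact_force: [-3.0, 4.0, 8.4]
grip_width: 0.5
```

```bash
python3 -c "
from h import *
plan([463.5,155,55],1.769)
"
```

```text
t 12.53 pos [464.4 156.   75.6] rot [ 3.1386e+00 -2.0000e-03  1.7661e+00] F [-3.   4.   8.4] w 0.5
total shift units [-0.04 -0.06  1.03] turn units [ 0.04 -0.03 -0.04] mid-frame shift [-0.04 -0.06  1.03]
```

Request:
{"method": "step_arm", "body": {
  "moves": [0.05, -0.03, 0.3, 0.02, -0.01, -0.01, 1, 0.05, -0.03, 0.3, 0.02, -0.01, -0.01, 1, 0.03, 0, 0.25, 0, 0, 0, 1]
}}

```text
time: 12.78
tool_pos: [463.9, 158.6, 57.6]
tcp_rot: [3.138, 0.0, 1.768]
contact_force: [-1.8, -1.9, 7.8]
grip_width: 0.1
```

```bash
python3 -c "
from h import *
plan([463.5,155,50],1.769)
w=capture('side')[:,:,::-1]; cv2.imwrite('pics/s10.png',w)
crop(w,240,100,200,200,4,'pics/s10c.png')
w=capture('top')[:,:,::-1]; cv2.imwrite('pics/t10.png',w)
crop(w,210,200,150,100,5,'pics/t10c.png')
plan([463.5,155,50],1.769)
"
```

```text
t 12.78 pos [463.9 158.6  57.6] rot [3.1382e+00 1.0000e-04 1.7680e+00] F [-1.8 -1.9  7.8] w 0.1
total shift units [-0.17 -0.06  0.38] turn units [ 0.05  0.   -0.01] mid-frame shift [-0.17 -0.06  0.38]
t 12.88 pos [463.8 158.6  57.3] rot [ 3.1386 -0.      1.768 ] F [-0.9 -0.9  6.9] w 0.6
total shift units [-0.17 -0.05  0.37] turn units [ 0.04 -0.   -0.01] mid-frame shift [-0.17 -0.05  0.37]
```

View pics/s10c.png

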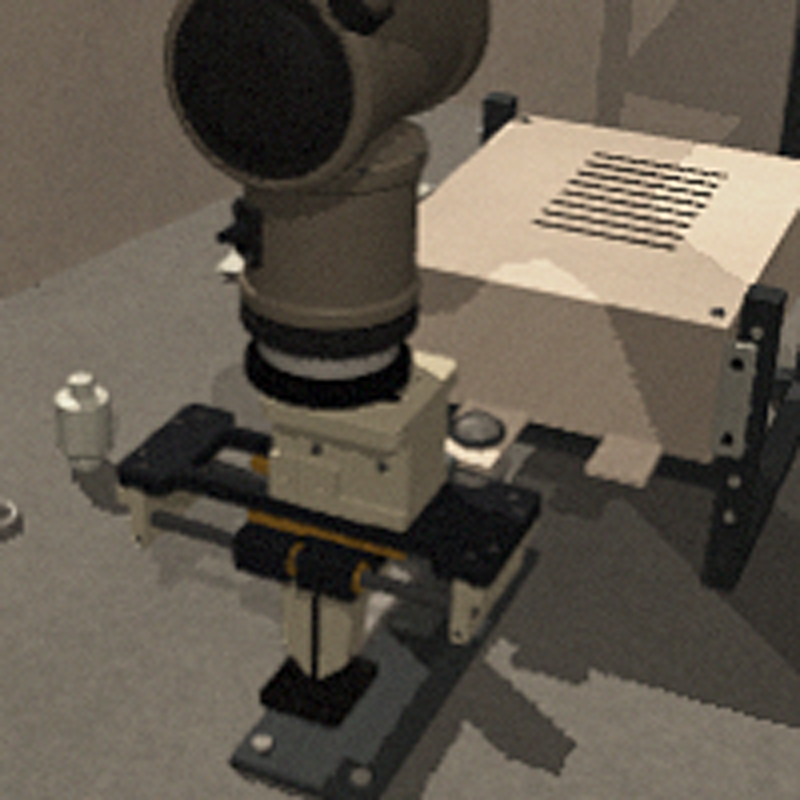

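View pics/t10c.png

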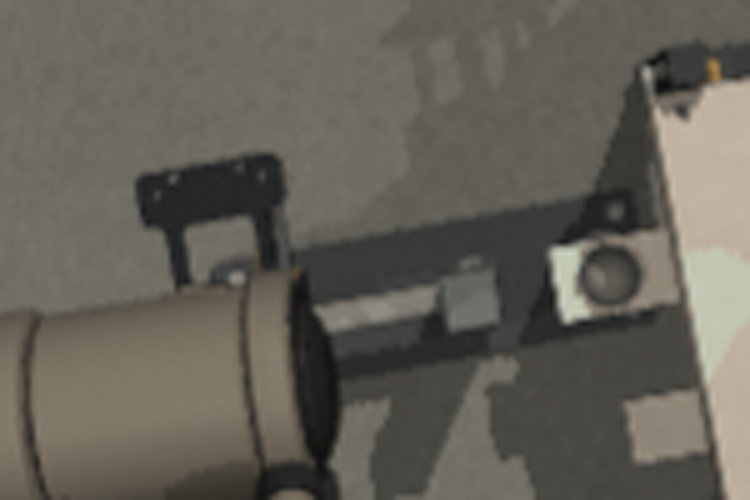

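Request:
{"method": "step_arm", "body": {
  "moves": [0.02, -0.02, 0.25, 0.02, 0, 0, 1, 0.02, -0.02, 0.25, 0.02, 0, 0, 1, 0.02, 0, 0.25, 0, 0, 0, 1]
}}

```text
time: 13.13
tool_pos: [464.3, 158.9, 46.4]
tcp_rot: [3.137, 0.002, 1.769]
contact_force: [-21.2, -6.3, 78.1]
grip_width: 0.5
```

Request:
{"method": "step_arm", "body": {
  "moves": [0, 0, -0.03, 0, 0, 0, 1, 0, 0, 0, 0, 0, 0, 1]
}}

```text
time: 13.3
tool_pos: [463.8, 158.8, 51.1]
tcp_rot: [3.136, 0.003, 1.77]
contact_force: [-0.8, -0.3, 6.8]
grip_width: 0.4
```

```bash
python3 -c "
from h import *
plan([463.5,158,47],1.769)
w=capture('side')[:,:,::-1]; cv2.imwrite('pics/s11.png',w)
crop(w,240,100,200,200,4,'pics/s11c.png')
w=capture('top')[:,:,::-1]; cv2.imwrite('pics/t11.png',w)
crop(w,210,200,150,100,5,'pics/t11c.png')
plan([463.5,158,47],1.769)
"
```

```text
t 13.3 pos [463.8 158.8  51.1] rot [3.1355e+00 3.1000e-03 1.7703e+00] F [-0.8 -0.3  6.8] w 0.4
total shift units [-0.03 -0.03  0.21] turn units [0.09 0.04 0.02] mid-frame shift [-0.03 -0.02  0.21]
t 13.4 pos [463.8 158.8  50.5] rot [3.1357e+00 3.0000e-03 1.7702e+00] F [-3.2  1.1  9.4] w 0.8
total shift units [-0.03 -0.03  0.17] turn units [0.08 0.04 0.02] mid-frame shift [-0.03 -0.03  0.17]
```

View pics/s11c.png

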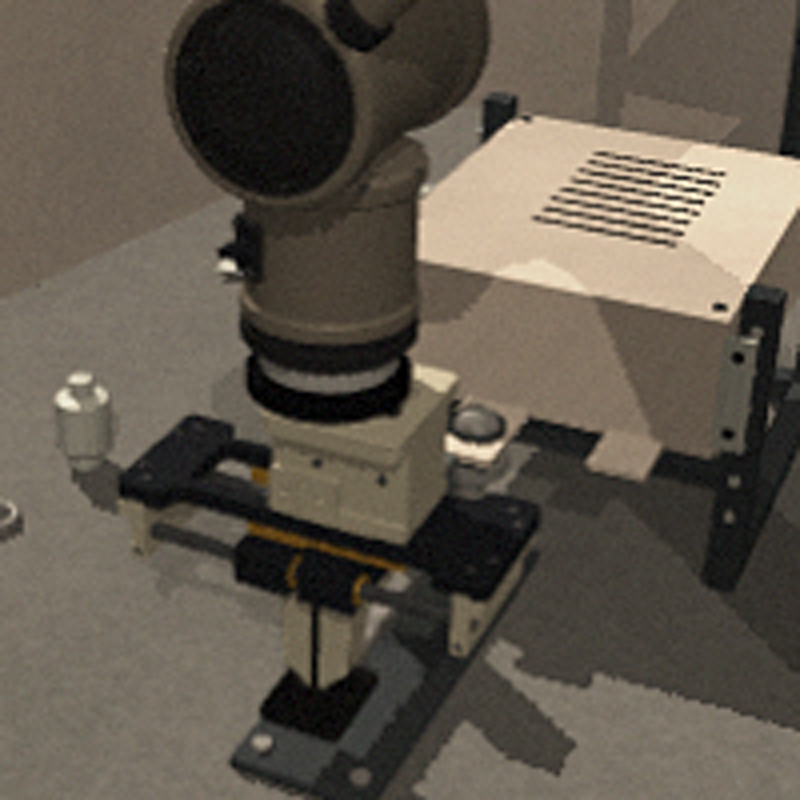

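View pics/t11c.png

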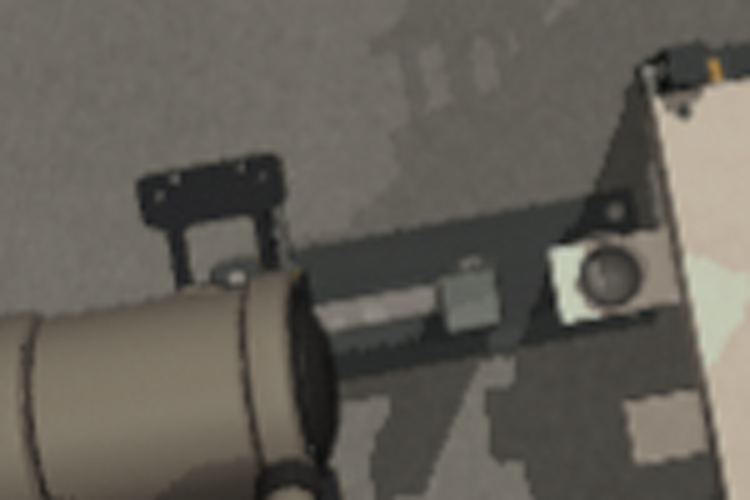

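Request:
{"method": "step_arm", "body": {
  "moves": [-0.02, 0, -0.4, 0.02, 0.01, 0, 1, -0.02, 0, -0.5, 0.02, 0.01, 0, 1, -0.02, 0, -0.5, 0.02, 0.01, 0, 1, -0.02, 0, -0.5, 0.02, 0.01, 0, 1, -0.02, 0, -0.5, 0, 0, 0, 1, -0.02, 0, -0.5, 0, 0, 0, 1, 0, 0, -0.5, 0, 0, 0, 1, 0, 0, -0.5, 0, 0, 0, 1]
}}

```text
time: 14.07
tool_pos: [464.6, 153.3, 130.6]
tcp_rot: [-3.14, 0.006, 1.772]
contact_force: [0.5, 0.9, -0.7]
grip_width: 0.6
```

```bash
python3 -c "
from h import *
plan([463.5,158,130],1.769)
"
```

```text
t 14.07 pos [464.6 153.3 130.6] rot [-3.14    0.0055  1.7721] F [ 0.5  0.9 -0.7] w 0.6
total shift units [ 0.24 -0.    0.03] turn units [-0.02  0.08  0.05] mid-frame shift [ 0.24 -0.01  0.03]
```

Request:
{"method": "step_arm", "body": {
  "moves": [0.05, 0, -0.1, -0.01, 0.04, 0.02, 1, 0.03, 0, 0, -0.01, 0.04, 0.02, 1, 0, 0, 0, 0, 0, 0, 1, 0, 0, 0, 0, 0, 0, 1]
}}

```text
time: 14.4
tool_pos: [464.5, 154.8, 132.9]
tcp_rot: [3.14, -0.0, 1.769]
contact_force: [0.2, 0.2, 0.9]
grip_width: 0.5
```

```bash
python3 -c "
from h import *
plan([463.5,156,130],1.769)
w=capture('side')[:,:,::-1]; cv2.imwrite('pics/s12.png',w)
crop(w,240,100,200,200,4,'pics/s12c.png')
w=capture('top')[:,:,::-1]; cv2.imwrite('pics/t12.png',w)
crop(w,210,200,150,100,5,'pics/t12c.png')
plan([463.5,156,130],1.769)
"
```

```text
t 14.4 pos [464.5 154.8 132.9] rot [ 3.1405e+00 -2.0000e-04  1.7691e+00] F [0.2 0.2 0.9] w 0.5
total shift units [ 0.07 -0.04  0.15] turn units [ 0.02 -0.    0.  ] mid-frame shift [ 0.07 -0.04  0.15]
t 14.5 pos [464.4 154.8 132.9] rot [ 3.1409e+00 -2.0000e-04  1.7691e+00] F [-1.   0.3 -0.2] w 0.3
total shift units [ 0.07 -0.03  0.14] turn units [ 0.01 -0.    0.  ] mid-frame shift [ 0.07 -0.03  0.14]
```

View pics/s12c.png

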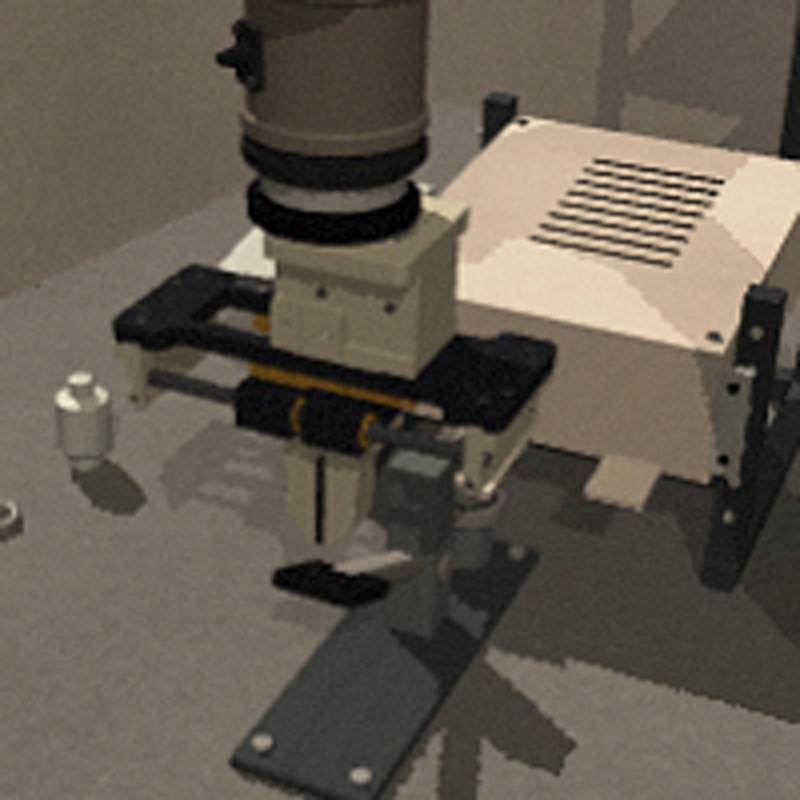

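View pics/t12c.png

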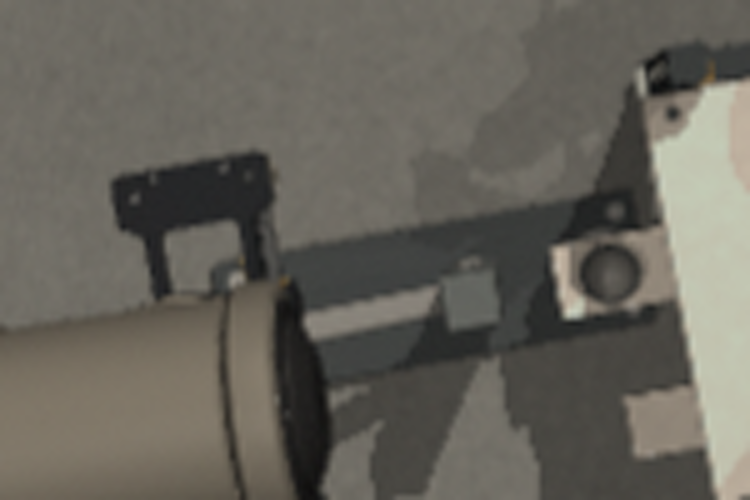

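Request:
{"method": "step_arm", "body": {
  "moves": [0.04, -0.02, 0.4, 0.01, 0, 0, 1, 0.02, -0.02, 0.4, 0.01, 0, 0, 1, 0.02, 0, 0.4, 0.01, 0, 0, 1, 0.02, 0, 0.4, 0, 0, 0, 1, 0.02, 0, 0.4, 0, 0, 0, 1]
}}

```text
time: 14.92
tool_pos: [463.8, 157.9, 89.8]
tcp_rot: [3.141, -0.001, 1.769]
contact_force: [0.1, 3.9, 7.7]
grip_width: 0.3
```

```bash
python3 -c "
from h import *
plan([463.5,157,75],1.769)
"
```

```text
t 14.92 pos [463.8 157.9  89.8] rot [ 3.1407e+00 -1.0000e-03  1.7689e+00] F [0.1 3.9 7.7] w 0.3
total shift units [-0.04 -0.02  0.74] turn units [ 0.01 -0.01 -0.  ] mid-frame shift [-0.04 -0.02  0.74]
```

Request:
{"method": "step_arm", "body": {
  "moves": [0.03, 0, 0.35, 0.01, 0, 0, 1, 0.03, 0, 0.35, 0.01, 0, 0, 1, 0.03, 0, 0.35, 0.01, 0, 0, 1]
}}

```text
time: 15.17
tool_pos: [463.2, 161.5, 66.7]
tcp_rot: [-3.141, -0.004, 1.768]
contact_force: [-1.7, 3.2, 6.8]
grip_width: 0.8
```

```bash
python3 -c "
from h import *
plan([463.5,159,51],1.769)
"
```

```text
t 15.17 pos [463.2 161.5  66.7] rot [-3.1409 -0.0039  1.7681] F [-1.7  3.2  6.8] w 0.8
total shift units [-0.13 -0.01  0.78] turn units [-0.01 -0.06 -0.01] mid-frame shift [-0.13 -0.01  0.78]
```

Request:
{"method": "step_arm", "body": {
  "moves": [-0.03, 0, 0.25, 0, -0.02, 0, 1, -0.03, 0, 0.2, 0, -0.02, 0, 1, -0.02, 0, 0.12, 0, -0.01, 0, 1]
}}

```text
time: 15.42
tool_pos: [463.0, 162.4, 53.2]
tcp_rot: [-3.141, -0.004, 1.768]
contact_force: [-1.5, 2.0, 6.9]
grip_width: 0.7
```

```bash
python3 -c "
from h import *
plan([463.5,159,51],1.769)
"
```

```text
t 15.42 pos [463.  162.4  53.2] rot [-3.1412 -0.0038  1.7675] F [-1.5  2.   6.9] w 0.7
total shift units [-0.17 -0.01  0.11] turn units [-0.01 -0.05 -0.02] mid-frame shift [-0.17 -0.01  0.11]
```

Request:
{"method": "step_arm", "body": {
  "moves": [-0.02, 0, 0.1, 0, -0.02, 0, 1, 0, 0, 0.05, 0, -0.01, 0, 1]
}}

```text
time: 15.58
tool_pos: [463.1, 162.7, 49.6]
tcp_rot: [-3.142, -0.002, 1.768]
contact_force: [-3.7, -2.4, 18.5]
grip_width: 0.5
```

```bash
python3 -c "
from h import *
plan([463.5,159,51],1.769)
w=capture('side')[:,:,::-1]; cv2.imwrite('pics/s13.png',w)
crop(w,240,100,200,200,4,'pics/s13c.png')
w=capture('top')[:,:,::-1]; cv2.imwrite('pics/t13.png',w)
crop(w,210,200,150,100,5,'pics/t13c.png')
w=capture('wrist')[:,:,::-1]; cv2.imwrite('pics/w13.png',w)
plan([463.5,159,51],1.769)
"
```

```text
t 15.58 pos [463.1 162.7  49.6] rot [-3.1416e+00 -1.9000e-03  1.7680e+00] F [-3.7 -2.4 18.5] w 0.5
total shift units [-0.18 -0.02 -0.07] turn units [-0.   -0.03 -0.01] mid-frame shift [-0.18 -0.02 -0.07]
t 15.73 pos [463.1 162.6  50. ] rot [ 3.1415e+00 -1.9000e-03  1.7680e+00] F [-2.7  0.6 12.7] w 0.5
total shift units [-0.18 -0.02 -0.05] turn units [ 0.   -0.03 -0.01] mid-frame shift [-0.18 -0.02 -0.05]
```

View pics/s13c.png

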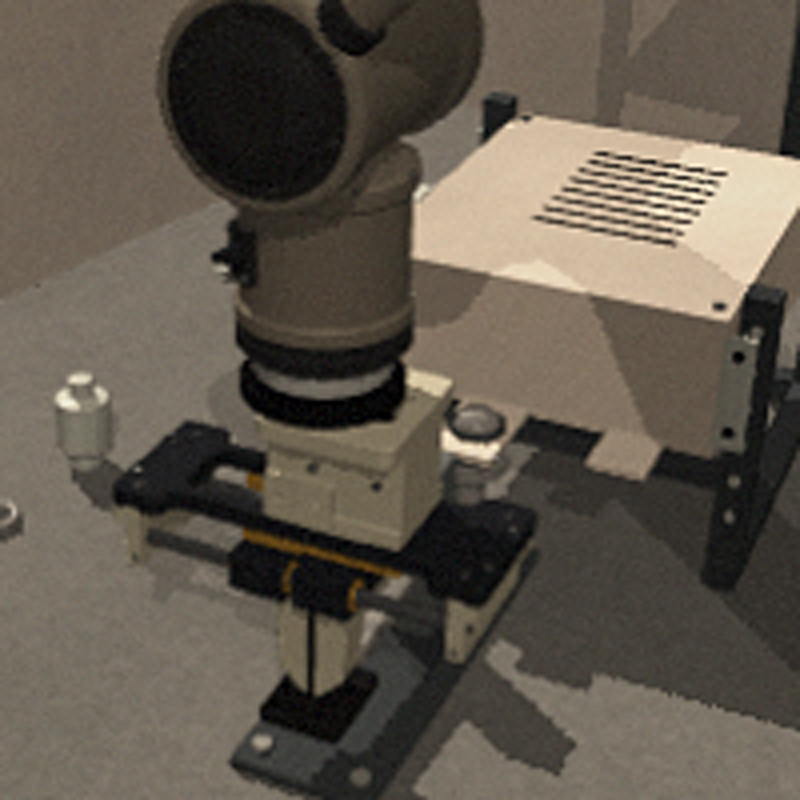

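View pics/t13c.png

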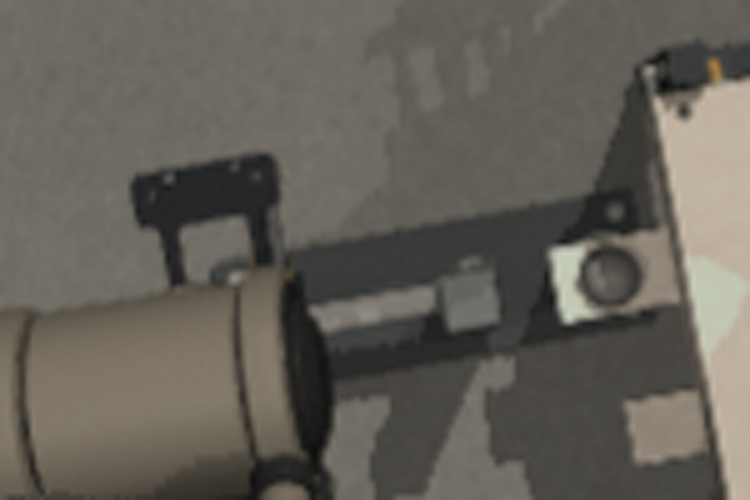

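```bash
python3 -c "
from h import *
for i in range(8):
    capture('top'); o=get_obs(); print(round(o['time'],2),o['tool_pos'].round(1),o['contact_force'].round(1))
T=cam('top')
t=onz(T,(210+471/5,260.0),115); print(t+75*np.array([np.cos(-1.373),np.sin(-1.373),0]))
"
```

```text
15.78 [463.1 162.6  50. ] [-2.3  0.8 12.7]
15.83 [463.1 162.6  50. ] [-2.9  0.  12.3]
15.88 [463.1 162.6  50. ] [-2.6  0.5 12. ]
15.93 [463.1 162.6  50. ] [-2.   1.5 12.6]
15.98 [463.1 162.6  50. ] [-3.2  0.6 12.3]
16.03 [463.1 162.6  50. ] [-3.   0.2 11.9]
16.08 [463.1 162.6  50. ] [-2.   0.2 12.7]
16.13 [463.1 162.6  50. ] [-2.9  0.9 12.1]
[501.4438849  -32.27655236 115.        ]
```

Stable at about 12 N with the handle down and the jack unmoved, so I'm handing the job in.

```bash
python3 -c "
from plant import *
print(close_job()); o=get_obs(); print(o['time'],o['tool_pos'],o['contact_force'])"
```

```text
the job is handed in; nothing more can be done
None
the job is handed in; nothing more can be done
```

I set the jack under the lug with the round target, pumped it once and let the handle come all the way back up. I then pressed the handle down again and handed in the job while holding it. The interface gave no verdict.

**Last checks that looked good**
- **Holding:** the fingertips are on the plate at a height of 50.0 mm, steady for the last 0.35 s before hand-in. The upward force on the tool is about 12 N, so the handle is at or very near its stop.
- **Saddle position:** the top camera puts the saddle about 2.5 mm from the lift point, seen from above. Neither press shifted the jack visibly.
- **Module:** the side picture shows it raised. I judged that it is level from the handle being down, and did not measure its angle.
- **Bystanders and rack:** the arm never went near the wrench, clamp or attenuator. The force readings showed nothing that looked like a touch on the rack.

**Problems and disagreements**
- **First press:** it hit the stop hard, with 78 N on the wrist for a moment (the limit is 120 N). I backed off straight away.
- **Cameras:** they disagreed by about 3–4 mm on where the jack stood. I used the top camera to measure both the saddle and the lug.

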